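# Screw the filler cap onto the altar lamp's oil font

## Task

Close the altar lamp's oil font with its brass filler cap (the one with the thumb bar): set it upright on the threaded neck, turn it gently backward (counter-clockwise) until you feel it drop into the thread start, then screw it forward until it sits fully down on the font's shoulder, and let go. Never force it: keep pushing and twisting light (no more than about 60 N between cap and font), and leave the other things on the shelf where they are.

Things in the scene. Friction and masses are not known exactly. Their poses are not given: they have to be found in the camera images.
- cap_mid (a point): Brass filler cap, loose, standing on its open rim: round skirt 53 mm across, 24 mm tall, closed on top, with an upright thumb bar on top. Total height 54 mm, 0.14 to 0.24 kg. This point is on its axis half-way up, 27 mm above the rim; z up along the axis.
- cap_bar (a point): Centre of the cap's thumb bar, 39 mm above the rim, on the axis. The bar is 40 mm long along x, 14 mm thick along y and stands from 24 to 54 mm above the rim: grip it across y from above.
- cap_rim (a point): Centre of the cap's open lower rim (bore 44 mm). Just inside the rim are three small thread lugs 120 degrees apart; the clear circle between them is 33 mm.
- font: Brass oil font of the altar lamp: round reservoir 92 mm wide on a 112 mm foot with a wooden foot strip 150 mm long, fixed to the shelf. Origin at the centre of its underside on the shelf, z up. It takes at most 60 N from the cap.
- font_shoulder (a point): Centre of the font's flat shoulder (68 mm wide), 80 mm above the shelf: the cap's rim sits on it when fully home. Right-hand thread: from the drop (rim 4 mm above), turning clockwise seen from above brings the rim down the last 4 mm within 1.0 to 1.4 rad (up and down play 1.2 mm); up to 0.25 rad further on a solid stop is met.
- font_crown (a point): Centre of the level on which a cap rides that has not found the thread: flat tops of three ridges (41 mm across), 13 mm above the shoulder. A riding cap's rim is 11 mm above the shoulder (14 mm on the narrow stop ribs). Turned clockwise it runs against a stop rib. Where the ridges begin round the neck differs each time and is not given.
- font_tip (a point): Tapered tip of the neck's centre plug (30 mm thick), 19 mm above the shoulder; it centres the cap. Between the ridges are three gaps: within 2.1 rad counter-clockwise the lugs come over them (for about 0.34 rad of turn); a cap let down or lightly pressed there drops 7 mm to rim height 4 mm. Turned farther back it meets a stop rib.
- ciborium_mid (a point): Bystander: gilded ciborium with its cover on, 98 mm wide, 184 mm tall, standing at the back; point 90 mm up on its axis
- chimney_mid (a point): Bystander: frosted glass lamp chimney, bulged tube 84 mm wide, 150 mm tall, standing at the back; point at its centre
- candle_arm_mid (a point): Bystander: detached brass candelabrum arm, an S-shaped bar about 290 mm long lying along y with a candle cup and drip pan at its +y end (up to 56 mm high); point near its middle, 8 mm up
- key_mid (a point): Bystander: brass tabernacle key, 75 mm long, 5 mm thick, lying flat; point at its middle
- polish_tin_mid (a point): Bystander: round aluminium tin of polish, 68 mm wide, 45 mm tall; point at its centre
- brush_grip (a point): Bystander: polishing brush lying flat; point on its handle
- follower_mid (a point): Bystander: small plain brass ring (candle follower), 40 mm outside, 24 mm hole, 22 mm tall; point at its centre
Not all that is in view belongs to the job. Of the things shaped like the part that bears cap_mid, the brass one is meant.

How it is judged:
By the outcome, as a careful person would: the job done as asked, in the order asked, and still so for the second after the job is handed in, with the robot touching nothing.
It also fails if it takes over 61 s, if anything falls off the work surface, if the arm or the gripper's body presses on something with over 40 N, if the wrist force passes 120 N, or if a joint passes its speed limit or range.

## Robot

A 7-joint arm with a two-finger parallel gripper is mounted at the origin on the work surface. World frame = base frame: x ahead of the robot, y to its left, z up, the work surface at z = 0. Lengths are in m, angles in rad, forces in N, time in s.
With the tool pointing down it reaches from about 0.425 to 1.025 m from the base axis. Payload 9.4 kg.
Tool frame: the origin (TCP) lies midway between the tips of the shut fingers; the grasp point (between the pads) lies 19 mm behind it; z points along the fingers, y is the line along which they close (so a half turn about z gives the same grasp; the last joint's range is limited). The gripper opens to 85 mm and grips with 20 to 120 N. Pads are 22 mm wide; open, the fingers measure 114 mm over their backs; the gripper's body (76 mm by 85 mm) begins 54 mm behind the grasp point. The pads swing forward as they close: fully open they stand 13 mm farther back than shut.
Start: joints at [1.151, 0.599, -0.003, 1.599, 0.002, 0.943, -0.08], TCP at [0.244, -0.683, 0.231] pointing down, gripper open.
Joint ranges: [-2.57, 2.57], [-0.35, 1.97], [-1.29, 1.29], [0.11, 2.56], [-1.05, 4.19], [0.11, 1.86], [-2.63, 2.63]. Speed limits (rad/s): [2.22, 2.22, 3.01, 3.01, 3.14, 3.14, 3.14].

## Interface

Orientations are given as a unit quaternion [x, y, z, w].
In Python, from workcell import manip gives the robot as it stands.
- The arm moves only by the shell command python3 -m creep 'ROWS' [OPENING]. ROWS is JSON, a list of rows, each a list of 6 numbers: the shift along the tool's x, y, z normalised to -1 to 1, where 1 is 40 mm, then the turn, a rotation vector about the tool's x, y, z normalised to -1 to 1, where 1 is pi rad. In form: [[tx, ty, tz, rx, ry, rz], ...]. A call has 1 to 10 rows; each row shifts and turns the commanded pose from where the row before left it, along the tool's axes as they then stand; what a row does not reach is not made up. A row lasts 1/12 s, in which the tool goes at most 41.7 mm and 7.16 degrees, less where a joint would pass 70% of its speed; a pose out of reach is approached as far as the arm can. A call with a number of a shift or a turn outside -1 to 1 is refused whole. A call with a gripper value outside its range is refused whole. OPENING is the closure, from -1 (fully open) to 1 (shut), set as the call begins (- or left out, the last holds). The fingers move at their own pace and stop on an object; the grip force is fixed at half the most. Time passes only in rows, so rows that do not move let the fingers close. It gives the time, the measured TCP pose, the force, the opening and the grip force at its end, in the units of the state.
- manip.get_state(): the state, without advancing time (a new reading comes with each control period).
- manip.snapshot(name): name is "scene" or "top" or "wrist"; returns a dict with "img" (384x512x3 uint8, red, green, blue), "camera_matrix" (3x3 intrinsics, pixels), "rvec" (rotation vector, rad) and "tvec" (3), from world to camera coordinates, as OpenCV has them; the wrist camera has in their place "T_tool_cam" (4x4, takes a point from camera to tool coordinates, whose origin is the TCP and whose axes are the flange's). Camera axes: x right, y down, z forward; pixel columns grow to the right and rows downward; lengths in m; the calibration is good to about 2 mm. A picture is of the moment at which its call begins: read the wrist's pose just before it. There is no depth.
- manip.finish_job(): hands the job in; it is judged then, once.
The state is a dict: "t": time; "joint_pos": joint angles; "qvel": joint speeds; "effort": joint torques, N m; "position": TCP position; "eef_rot": TCP orientation; "contact_force": force on the tool from outside, world axes, zero at the start; "ft_torque": the same for the moment, N m; "grip_width": finger opening in m; "grip_force": force on a finger pad.
Only numpy, scipy, OpenCV 4.12 (cv2) and the standard library are available. Lean on these libraries where they do the work, as an engineer would, in place of code of your own. Each camera call takes 0.05 s, during which the arm holds its last target. There are 200 camera calls.

## Working session

There is one attempt and no reset: what is moved stays moved. The work goes in short steps, Python scripts to look and compute and a shell command to move; the robot and the scene stay as the last step left them, time stands still between calls to the robot, and variables do not carry over. Pictures are saved under pics/ and viewed, at most 10 in all, crops included, and the job is handed in when it is done.

```bash
mkdir -p pics; cat > h.py <<'E'
import numpy as np, cv2
from workcell import manip
from scipy.spatial.transform import Rotation as R
def snap(n,f):
    s=manip.get_state(); d=manip.snapshot(n); cv2.imwrite('pics/'+f,d['img'][:,:,::-1]); 
    K=np.array(d['camera_matrix'])
    if n=='wrist':
        Tc=np.array(d['T_tool_cam']); T=np.eye(4); T[:3,:3]=R.from_quat(s['eef_rot']).as_matrix(); T[:3,3]=s['position']
        M=np.linalg.inv(T@Tc); Rm,t=M[:3,:3],M[:3,3]
    else: Rm=cv2.Rodrigues(np.array(d['rvec'],float))[0]; t=np.array(d['tvec'],float).ravel()
    np.savez('pics/'+f+'.npz',K=K,R=Rm,t=t); return s
def cam(f): d=np.load('pics/'+f+'.npz'); return d['K'],d['R'],d['t']
def ray(f,u,v,z):
    K,Rm,t=cam(f); c=-Rm.T@t; d=Rm.T@np.linalg.inv(K)@[u,v,1]; return c+d*(z-c[2])/d[2]
def proj(f,p):
    K,Rm,t=cam(f); q=K@(Rm@np.array(p)+t); return q[:2]/q[2]
E
python3 - <<'E'
from h import *
s=snap('scene','s1.png'); snap('top','t1.png'); print(s)
a=cv2.imread('pics/s1.png');b=cv2.imread('pics/t1.png')
for f in('s1.png','t1.png'):
    K,Rm,t=cam(f);print(f,-Rm.T@t,K[0,0])
E
```

```text
{'t': 0.0, 'joint_pos': array([ 1.1512778 ,  0.6001007 , -0.00254918,  1.60010679,  0.00181345,
        0.94290456, -0.07984905]), 'qvel': array([ 0.00056787, -0.00173932, -0.00099877, -0.00119004, -0.00061202,
       -0.00032998,  0.00020731]), 'effort': array([ 3.56030723e-04, -7.76450443e+01,  1.56548034e+00, -2.58015615e+01,
        1.24135026e-02,  8.98424420e-03, -3.62397327e-05]), 'position': array([ 0.24353485, -0.68238619,  0.23044276]), 'eef_rot': array([ 9.85343186e-01,  1.70582036e-01, -2.01374627e-04, -7.31469474e-04]), 'contact_force': array([ 0.32260228, -0.58535949, -0.54428248]), 'ft_torque': array([-0.02100867,  0.01427964, -0.00188913]), 'grip_force': 0.0, 'grip_width': 0.0852905399672817}
s1.png [ 1.57354768 -0.34501201  0.79747166] 498.6480541452003
t1.png [ 0.46431007 -0.03997493  0.98182066] 346.8118454238498
```

View pics/t1.png

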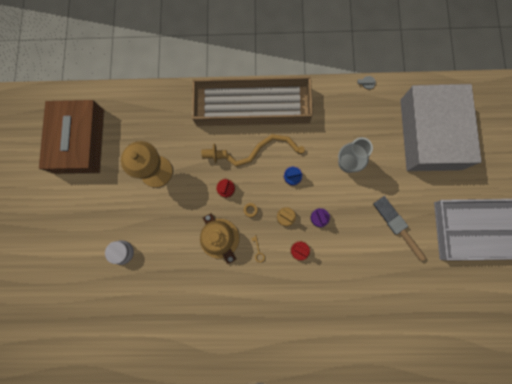

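View pics/s1.png

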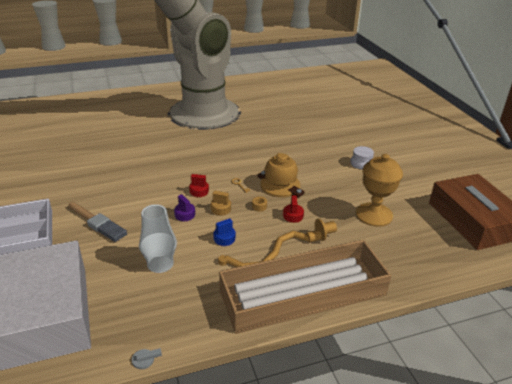

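The top view shows the brass cap near (286,216) and the font near (217,238). In the scene view they are near (221,204) and (281,172). I'll crop both for bar orientation.

```bash
python3 - <<'E'
from h import *
a=cv2.imread('pics/t1.png')[160:275,185:345]; b=cv2.imread('pics/s1.png')[140:255,170:330]
cv2.imwrite('pics/c1.png',np.vstack([cv2.resize(x,None,fx=2.6*1,fy=2.6,interpolation=3) for x in(a,b)]))
print('cap top',ray('t1.png',286,215,.035),'font',ray('t1.png',219,238,.09))
for p in [ray('t1.png',286,215,.035),ray('t1.png',219,238,.09)]: print(proj('s1.png',p))
for n,p in dict(org=(0,0,0),X=(.5,0,0),Y=(.5,.1,0)).items(): print(n,proj('t1.png',p))
E
```

```text
cap top [ 0.56477221 -0.09199036  0.035     ] font [0.50220731 0.08367937 0.09      ]
[219.36465205 198.52195234]
[275.67972625 157.80956754]
org [254.73135841 436.62611534]
X [253.11160902 239.75149176]
Y [217.62139989 240.17537442]
```

View pics/c1.png

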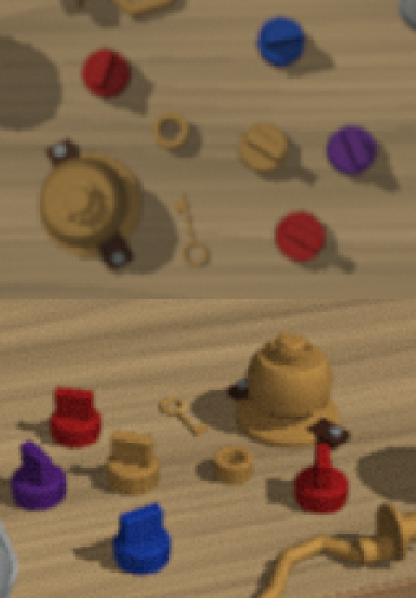

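Brass cap at crop (264,148), bar running upper left to lower right, about 54° world yaw. The red, blue and purple ones are decoys. Moving above it.

```bash
python3 -m creep '[[0.735,-0.659,0,0,0,0],[0.735,-0.659,0,0,0,0],[0.735,-0.659,0,0,0,0],[0.735,-0.659,0,0,0,0],[0.735,-0.659,0,0,0,0],[0.735,-0.659,0,0,0,0],[0.735,-0.659,0,0,0,0],[0.735,-0.659,0,0,0,0],[0.735,-0.659,0,0,0,0],[0.735,-0.659,0,0,0,0]]' -1
python3 -m creep '[[0.735,-0.659,0,0,0,0],[0.735,-0.659,0,0,0,0],[0.735,-0.659,0,0,0,0],[0.735,-0.659,0,0,0,0],[0.735,-0.659,0,0,0,0],[0.735,-0.659,0,0,0,0],[0.735,-0.659,0,0,0,0]]'
python3 -m creep '[[0,0,0,0,0,-0.038],[0,0,0,0,0,-0.038],[0,0,0,0,0,-0.038],[0,0,0,0,0,-0.038],[0,0,0,0,0,-0.038],[0,0,0,0,0,0],[0,0,0,0,0,0]]'
python3 - <<'E'
from h import *
s=snap('wrist','w1.png'); print(s['position'],s['joint_pos'],R.from_quat(s['eef_rot']).as_matrix()[:,0])
print(proj('w1.png',[.565,-.092,.05]))
E
```

```text
t: 0.93
position: [0.4324, -0.3339, 0.2311]
eef_rot: [0.985, 0.171, -0.0, -0.0]
contact_force: [0.6, -1.2, 0.1]
grip_width: 0.085
grip_force: 0.0
t: 1.52
position: [0.5642, -0.0909, 0.2311]
eef_rot: [0.985, 0.171, -0.0, -0.0]
contact_force: [0.1, -0.7, 0.8]
grip_width: 0.0855
grip_force: 0.0
t: 2.1
position: [0.5636, -0.093, 0.231]
eef_rot: [0.893, 0.451, -0.0, -0.0]
contact_force: [-0.5, -0.0, 0.1]
grip_width: 0.0853
grip_force: 0.0
[ 0.56356807 -0.09296888  0.23102379] [ 0.22643723  0.42410645 -0.22519744  1.94705223  0.13002917  0.78469924
 -0.70672894] [ 5.93193322e-01  8.05060046e-01 -7.68660768e-05]
[256.26245208 169.70375434]
```

View pics/w1.png

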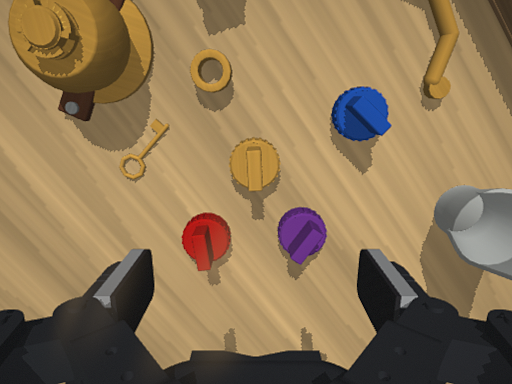

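Wrist view: the brass cap is at about (255,165) with its bar vertical in the image, so already aligned. The font's neck is top left at about (45,25). I'll check a model overlay.

```bash
cat > ov.py <<'E'
from h import *
def cap(f,out,x,y,yaw,box,k=5,zr=0):
    im=cv2.imread('pics/'+f); u0,v0,u1,v1=box
    c=cv2.resize(im[v0:v1,u0:u1],None,fx=k,fy=k,interpolation=cv2.INTER_NEAREST)
    def poly(P,col):
        q=np.array([(proj(f,p)-[u0,v0]+.5)*k for p in P]).round().astype(np.int32); cv2.polylines(c,[q],True,col,1)
    th=np.linspace(0,2*np.pi,60)
    for z,r in((0,.0265),(.024,.0265)): poly([(x+r*np.cos(a),y+r*np.sin(a),z+zr) for a in th],(255,0,0))
    for z in(.054,.024):
        poly([(x+np.cos(yaw)*a-np.sin(yaw)*b,y+np.sin(yaw)*a+np.cos(yaw)*b,z+zr) for a,b in((.02,.007),(.02,-.007),(-.02,-.007),(-.02,.007))],(0,0,255))
    cv2.imwrite('pics/'+out,c)
E
python3 - <<'E'
from ov import *
p=ray('w1.png',254.5,168,.054);print(p, ray('w1.png',45,25,.099))
cap('w1.png','o1.png',p[0],p[1],np.arctan2(.805,.593),(205,120,305,215))
E
```

```text
[ 0.5651196  -0.08899626  0.054     ] [0.51066893 0.09486178 0.099     ]
```

View pics/o1.png

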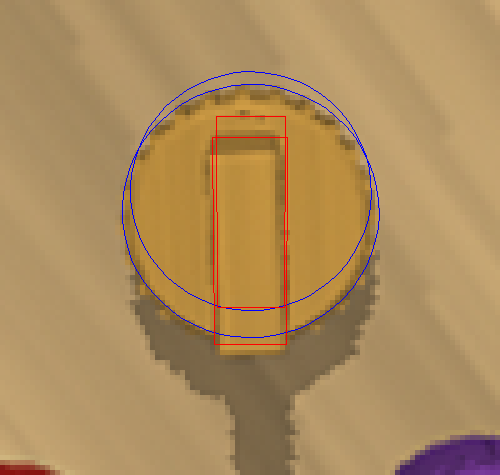

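Overlay is good to about 1 mm (needs ~1.2 mm toward the image bottom), so I'll descend and grip.

```bash
python3 -m creep '[[0.073,-0.028,0,0,0,0],[0,0,0.7,0,0,0],[0,0,0.7,0,0,0],[0,0,0.7,0,0,0],[0,0,0.7,0,0,0],[0,0,0.7,0,0,0],[0,0,0.7,0,0,0],[0,0,0.45,0,0,0],[0,0,0.3,0,0,0],[0,0,0.15,0,0,0]]' -1
python3 -m creep '[[0,0,0.2,0,0,0],[0,0,0.1,0,0,0],[0,0,0,0,0,0],[0,0,0,0,0,0]]' -1
```

```text
t: 2.98
position: [0.5641, -0.0894, 0.0257]
eef_rot: [0.892, 0.452, -0.001, -0.0]
contact_force: [0.5, 0.3, 0.5]
grip_width: 0.0858
grip_force: 0.0
t: 3.32
position: [0.5649, -0.0898, 0.0158]
eef_rot: [0.892, 0.453, 0.0, 0.0]
contact_force: [-0.4, 0.1, 0.4]
grip_width: 0.0852
grip_force: 0.0
```

I overshot by 12 mm without touching anything. I'll raise and then close.

```bash
python3 -m creep '[[0,0,-0.28,0,0,0],[0,0,0,0,0,0],[0,0,0,0,0,0]]' -1
python3 -m creep '[[0,0,0,0,0,0],[0,0,0,0,0,0],[0,0,0,0,0,0],[0,0,0,0,0,0],[0,0,0,0,0,0],[0,0,0,0,0,0],[0,0,0,0,0,0],[0,0,0,0,0,0]]' 1
```

```text
t: 3.57
position: [0.5654, -0.0899, 0.0279]
eef_rot: [0.892, 0.453, 0.001, 0.001]
contact_force: [0.2, 0.8, 0.6]
grip_width: 0.0854
grip_force: 0.0
t: 4.23
position: [0.5646, -0.0898, 0.0264]
eef_rot: [0.892, 0.453, -0.0, -0.0]
contact_force: [0.0, 0.3, 1.1]
grip_width: 0.013
grip_force: 58.5
```

```bash
python3 -m creep '[[0,0,-0.4,0,0,0],[0,0,-0.8,0,0,0],[0,0,-1,0,0,0],[0,0,-1,0,0,0],[0,0,-1,0,0,0],[0,0,-0.6,0,0,0],[0,0,-0.2,0,0,0],[0,0,0,0,0,0]]'
python3 -m creep '[[0.15,-0.64,0,0,0,0],[0.15,-0.64,0,0,0,0],[0.15,-0.64,0,0,0,0],[0.15,-0.64,0,0,0,0],[0.15,-0.64,0,0,0,0],[0.15,-0.64,0,0,0,0],[0,0,0,0,0,0],[0,0,0,0,0,0],[0,0,0,0,0,0]]'
python3 - <<'E'
from h import *
s=snap('wrist','w2.png'); snap('top','t2.png');print(s['position'],s['joint_pos'],R.from_quat(s['eef_rot']).as_matrix()[:,0])
E
```

```text
t: 4.9
position: [0.5653, -0.09, 0.2284]
eef_rot: [0.892, 0.453, 0.001, 0.001]
contact_force: [1.0, -0.6, -2.3]
grip_width: 0.0131
grip_force: 58.6
t: 5.65
position: [0.4616, 0.0296, 0.2253]
eef_rot: [0.892, 0.453, -0.001, -0.0]
contact_force: [0.3, -0.5, -1.9]
grip_width: 0.0128
grip_force: 58.8
[0.46161814 0.02960519 0.22530511] [ 0.02532252  0.30863411 -0.26996052  2.17470169  0.12988814  0.67479419
 -0.96505599] [ 0.5897943   0.80755234 -0.00137766]
```

View pics/w2.png

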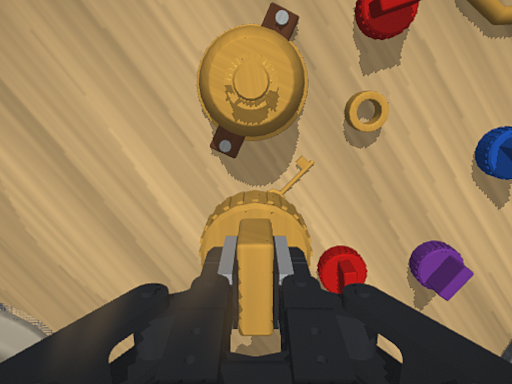

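The font is in full view, its neck plug at about (251,80). The gripped cap is upright at (255,250). Overlaying models on both.

```bash
python3 - <<'E'
from ov import *
f='w2.png'
p=ray(f,252,80,.099);print(p)
k=5;u0,v0,u1,v1=192,12,312,132
im=cv2.imread('pics/'+f);c=cv2.resize(im[v0:v1,u0:u1],None,fx=k,fy=k,interpolation=2)
c=cv2.convertScaleAbs(c,alpha=1.5)
th=np.linspace(0,2*np.pi,80)
for z,r,col in((.08,.034,(255,0,0)),(.093,.0205,(0,0,255)),(.095,.015,(0,255,0)),(.05,.046,(255,255,0))):
    q=np.array([(proj(f,(p[0]+r*np.cos(a),p[1]+r*np.sin(a),z))-[u0,v0]+.5)*k for a in th]).round().astype(np.int32);cv2.polylines(c,[q],True,col,1)
cv2.imwrite('pics/a.png',c[:,:])
s=(.46162,.02960)
cap(f,'b.png',s[0],s[1],np.arctan2(.8075,.5898),(195,180,315,350),3,.2253-.0264)
b=cv2.imread('pics/b.png')[:,:]; h=max(len(b),len(c)); o=np.zeros((h,c.shape[1]+b.shape[1],3),np.uint8)
o[:len(c),:c.shape[1]]=c;o[:len(b),c.shape[1]:]=b
cv2.imwrite('pics/o2.png',cv2.resize(o,None,fx=.83,fy=.83) if o.shape[1]>800 else o); print(o.shape)
E
```

```text
[0.50713846 0.09681784 0.099     ]
(600, 960, 3)
```

View pics/o2.png

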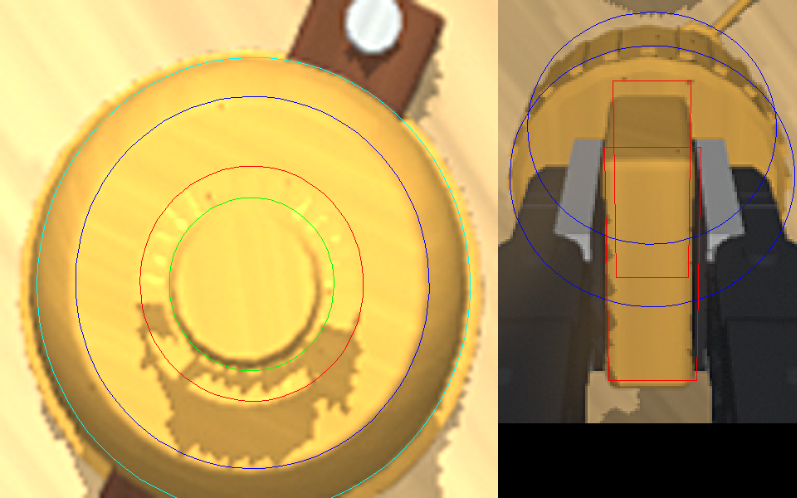

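```bash
python3 - <<'E'
from h import *
p=(.5067,.0971,.099)
print(proj('t1.png',p),proj('s1.png',p))
a=cv2.imread('pics/t1.png')[210:262,190:248]; b=cv2.imread('pics/s1.png')[140:205,252:310]
o=[]
for f,im,(u0,v0) in(('t1.png',a,(190,210)),('s1.png',b,(252,140))):
    c=cv2.resize(im,(400,int(400/58*len(im))),interpolation=2);k=400/58
    for z,r,col in((.08,.034,(255,0,0)),(.093,.0205,(0,0,255)),(.099,.0136,(0,255,0)),(.05,.046,(255,255,0))):
        q=np.array([(proj(f,(p[0]+r*np.cos(t),p[1]+r*np.sin(t),z))-[u0,v0]+.5)*k for t in np.linspace(0,6.28,80)]).round().astype(np.int32);cv2.polylines(c,[q],True,col,1)
    o.append(cv2.resize(c,(400,450)) if 0 else np.vstack([c,np.zeros((450-len(c),400,3),np.uint8)]))
cv2.imwrite('pics/o3.png',np.hstack(o))
E
```

```text
[213.25368491 236.13355716] [281.06337441 155.04625574]
```

View pics/o3.png

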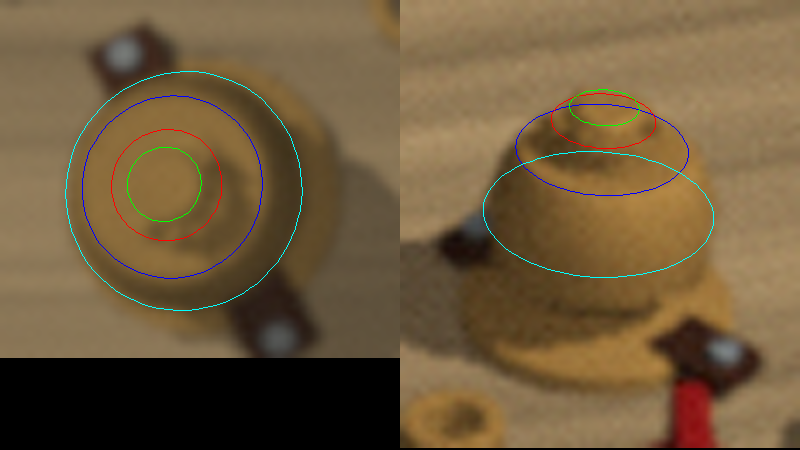

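All views agree: the font axis is at about (0.507, 0.097). Moving over and descending to just above the tip.

```bash
python3 -m creep '[[0.4,-0.017,0,0,0,0],[0.6,-0.017,0,0,0,0],[0.6,-0.017,0,0,0,0],[0.3,-0.017,0,0,0,0],[0.153,-0.017,0,0,0,0],[0,0,0.6,0,0,0],[0,0,0.8,0,0,0],[0,0,0.6,0,0,0],[0,0,0.3,0,0,0],[0,0,0,0,0,0]]'
python3 -m creep '[[0,0,0,0,0,0],[0,0,0,0,0,0],[0,0,0,0,0,0],[0,0,0,0,0,0]]'
python3 - <<'E'
from h import *
s=manip.get_state();print(s['position'],s['contact_force'],s['ft_torque'],s['joint_pos'])
E
```

```text
t: 6.58
position: [0.5056, 0.0966, 0.1317]
eef_rot: [0.892, 0.452, -0.003, -0.0]
contact_force: [-1.5, -0.7, -0.1]
grip_width: 0.0131
grip_force: 58.8
t: 6.92
position: [0.5081, 0.0981, 0.1355]
eef_rot: [0.892, 0.453, 0.001, 0.0]
contact_force: [-0.2, -0.1, -0.5]
grip_width: 0.0128
grip_force: 58.8
[0.50807716 0.09812296 0.13550564] [-0.24904179 -0.14869841 -0.53029989] [ 0.09863192  0.0296197  -0.0075242 ] [-0.14091787  0.50147293 -0.22273993  2.15046741  0.22039119  0.50866156
 -1.161533  ]
```

```bash
python3 -m creep '[[0,0,0,0,0,-0.032],[0,0,0,0,0,-0.032],[0,0,0,0,0,-0.032],[0,0,0,0,0,-0.032],[0,0,0,0,0,-0.032],[0,0,0.1,0,0,0],[0,0,0.1,0,0,0],[0,0,0,0,0,0],[0,0,0,0,0,0]]'
python3 -m creep '[[0,0,0.05,0,0,0],[0,0,0.05,0,0,0],[0,0,0.05,0,0,0],[0,0,0,0,0,0],[0,0,0,0,0,0]]'
```

```text
t: 7.67
position: [0.5074, 0.0982, 0.1263]
eef_rot: [0.752, 0.659, -0.0, -0.0]
contact_force: [-0.5, -0.2, -1.4]
grip_width: 0.0128
grip_force: 58.8
t: 8.08
position: [0.5075, 0.0983, 0.1203]
eef_rot: [0.751, 0.66, -0.0, -0.0]
contact_force: [-0.9, 0.7, -1.8]
grip_width: 0.0126
grip_force: 59.0
```

```bash
python3 -m creep '[[0,0,0.03,0,0,0],[0,0,0.03,0,0,0],[0,0,0,0,0,0],[0,0,0,0,0,0]]'
python3 - <<'E'
from h import *
s=manip.get_state();print(s['position'],s['contact_force'],s['ft_torque'])
E
```

```text
t: 8.42
position: [0.5068, 0.0983, 0.1178]
eef_rot: [0.751, 0.66, -0.001, -0.0]
contact_force: [-1.8, 1.6, -2.0]
grip_width: 0.0131
grip_force: 58.8
[0.50684775 0.09828642 0.11780183] [-1.83883402  1.57580553 -1.95268894] [0.25627852 0.46214186 0.05444418]
```

```bash
python3 -m creep '[[0.01,-0.016,0,0,0,0],[0,0,0.025,0,0,0],[0,0,0,0,0,0],[0,0,0,0,0,0]]'
python3 -m creep '[[0,0,0.025,0,0,0],[0,0,0,0,0,0],[0,0,0,0,0,0]]'
python3 - <<'E'
from h import *
s=manip.get_state();print(s['position'],s['contact_force'],s['ft_torque'])
E
```

```text
t: 8.75
position: [0.5068, 0.0988, 0.1173]
eef_rot: [0.751, 0.66, -0.0, 0.0]
contact_force: [-3.2, 0.3, 4.3]
grip_width: 0.0132
grip_force: 59.7
t: 9.0
position: [0.5069, 0.0988, 0.1171]
eef_rot: [0.751, 0.66, 0.0, 0.0]
contact_force: [-4.9, 0.0, 15.8]
grip_width: 0.0127
grip_force: 61.5
[0.50694775 0.09883421 0.11706371] [-4.86910106  0.02452796 15.75989596] [-0.10194741  1.27134172  0.03206423]
```

Riding contact at rim ≈ 91 mm, as expected. I'll trim sideways and turn back (CCW) lightly.

```bash
python3 -m creep '[[0,-0.013,0,0,0,0],[0,0,0,0,0,-0.02],[0,0,0,0,0,-0.02],[0,0,0,0,0,0]]'
python3 -m creep '[[0,0,0,0,0,-0.02],[0,0,0,0,0,-0.02],[0,0,0,0,0,0]]'
python3 - <<'E'
from h import *
s=manip.get_state();print(s['position'],s['contact_force'],s['ft_torque'])
E
```

```text
t: 9.33
position: [0.5073, 0.0991, 0.1171]
eef_rot: [0.707, 0.707, 0.001, 0.001]
contact_force: [-1.9, -0.2, 13.3]
grip_width: 0.0128
grip_force: 61.2
t: 9.58
position: [0.5071, 0.0992, 0.1171]
eef_rot: [0.661, 0.75, 0.001, 0.001]
contact_force: [-3.5, 0.4, 13.9]
grip_width: 0.013
grip_force: 61.3
[0.50713298 0.09921955 0.11708868] [-3.48912417  0.35434122 13.93845075] [-0.05004229  0.78986401  0.10419149]
```

```bash
for i in 1; do :; done; python3 -m creep '[[0,0,0,0,0,-0.02],[0,0,0,0,0,-0.02],[0,0,0,0,0,0]]'
python3 -m creep '[[0,0,0,0,0,-0.02],[0,0,0,0,0,-0.02],[0,0,0,0,0,0]]'
```

```text
t: 9.83
position: [0.5068, 0.0993, 0.1171]
eef_rot: [0.612, 0.79, 0.001, 0.0]
contact_force: [-3.6, 0.9, 14.8]
grip_width: 0.013
grip_force: 61.4
t: 10.08
position: [0.5066, 0.0992, 0.1171]
eef_rot: [0.562, 0.827, 0.0, 0.0]
contact_force: [-4.7, -0.6, 15.4]
grip_width: 0.0129
grip_force: 61.5
```

```bash
python3 -c "
from h import *
s=manip.get_state();print(s['position'],s['contact_force'],s['ft_torque'])"
```

```text
[0.50659354 0.09924924 0.11707252] [-4.69643816 -0.55170088 15.41562763] [-0.01440388  1.22420265  0.08180496]
```

```bash
python3 -m creep '[[0,0,0,0,0,-0.02],[0,0,0,0,0,-0.02],[0,0,0,0,0,0]]'
python3 -m creep '[[0,0,0,0,0,-0.02],[0,0,0,0,0,-0.02],[0,0,0,0,0,0]]'
```

```text
t: 10.33
position: [0.5063, 0.0991, 0.117]
eef_rot: [0.509, 0.861, 0.0, 0.0]
contact_force: [-5.7, 0.2, 16.5]
grip_width: 0.0131
grip_force: 61.6
t: 10.58
position: [0.5061, 0.0991, 0.117]
eef_rot: [0.454, 0.891, -0.0, 0.0]
contact_force: [-5.7, -0.2, 17.4]
grip_width: 0.013
grip_force: 61.8
```

```bash
python3 -m creep '[[0,0,-0.006,0,0,-0.02],[0,0,0,0,0,-0.02],[0,0,0,0,0,0]]'
python3 -m creep '[[0,0,0,0,0,-0.02],[0,0,0,0,0,-0.02],[0,0,0,0,0,0]]'
```

```text
t: 10.83
position: [0.5058, 0.0989, 0.1171]
eef_rot: [0.397, 0.918, -0.0, -0.0]
contact_force: [-6.7, 0.3, 15.8]
grip_width: 0.0134
grip_force: 61.5
t: 11.08
position: [0.5056, 0.0988, 0.117]
eef_rot: [0.338, 0.941, -0.0, -0.0]
contact_force: [-6.8, -1.3, 16.5]
grip_width: 0.0133
grip_force: 61.6
```

```bash
python3 -m creep '[[0.012,-0.01,0,0,0,-0.02],[0,0,0,0,0,-0.02],[0,0,0,0,0,0]]'
python3 -m creep '[[0,0,0,0,0,-0.02],[0,0,0,0,0,-0.02],[0,0,0,0,0,0]]'
```

```text
t: 11.33
position: [0.5053, 0.0987, 0.117]
eef_rot: [0.279, 0.96, -0.0, 0.0]
contact_force: [-5.8, -1.0, 15.6]
grip_width: 0.013
grip_force: 61.4
t: 11.58
position: [0.5051, 0.0984, 0.1166]
eef_rot: [0.218, 0.976, -0.001, -0.0]
contact_force: [-4.9, -1.6, 11.0]
grip_width: 0.0131
grip_force: 60.6
```

```bash
python3 -m creep '[[0,0,0,0,0,-0.02],[0,0,0,0,0,0],[0,0,0,0,0,0]]'
python3 -m creep '[[0,0,0,0,0,-0.02],[0,0,0,0,0,0],[0,0,0,0,0,0]]'
```

```text
t: 11.83
position: [0.505, 0.0982, 0.1163]
eef_rot: [0.189, 0.982, -0.001, -0.001]
contact_force: [-4.6, -1.4, 5.6]
grip_width: 0.0129
grip_force: 60.0
t: 12.08
position: [0.5051, 0.0979, 0.1159]
eef_rot: [0.159, 0.987, -0.001, -0.001]
contact_force: [-4.4, -2.7, 0.2]
grip_width: 0.0133
grip_force: 59.1
```

The support is gone, so the lugs are over the gap. Lowering gently.

```bash
python3 -m creep '[[0,0,0.03,0,0,-0.015],[0,0,0.03,0,0,0],[0,0,0,0,0,0]]'
python3 -m creep '[[0,0,0,0,0,0],[0,0,0,0,0,0]]'
```

```text
t: 12.33
position: [0.5051, 0.0979, 0.1134]
eef_rot: [0.136, 0.991, -0.001, -0.001]
contact_force: [-4.3, -3.2, -1.2]
grip_width: 0.0132
grip_force: 59.1
t: 12.5
position: [0.5051, 0.0978, 0.1134]
eef_rot: [0.136, 0.991, -0.001, -0.001]
contact_force: [-3.6, -2.9, -2.1]
grip_width: 0.0129
grip_force: 58.9
```

```bash
python3 -m creep '[[0.008,-0.01,0.03,0,0,0],[0,0,0.03,0,0,0],[0,0,0,0,0,0],[0,0,0,0,0,0]]'
python3 -m creep '[[0,0,0.02,0,0,0],[0,0,0.02,0,0,0],[0,0,0,0,0,0]]'
```

```text
t: 12.83
position: [0.505, 0.0979, 0.1111]
eef_rot: [0.135, 0.991, -0.001, -0.0]
contact_force: [-3.9, -3.7, -2.4]
grip_width: 0.0128
grip_force: 59.0
t: 13.08
position: [0.505, 0.098, 0.1102]
eef_rot: [0.135, 0.991, -0.001, -0.0]
contact_force: [-6.4, -5.1, 8.9]
grip_width: 0.013
grip_force: 60.4
```

Dropped 7 mm to rim ≈ 84 mm, and it bottomed lightly. Now screwing clockwise, following the pitch.

```bash
python3 -m creep '[[0.011,-0.016,0,0,0,0],[0,0,0.005,0,0,0.02],[0,0,0.005,0,0,0.02],[0,0,0.005,0,0,0.02],[0,0,0.005,0,0,0.02],[0,0,0,0,0,0]]'
python3 -c "
from h import *
s=manip.get_state();print(s['position'],s['contact_force'],s['ft_torque'],s['joint_pos'][6])"
```

```text
t: 13.58
position: [0.5054, 0.0978, 0.11]
eef_rot: [0.26, 0.966, -0.0, 0.001]
contact_force: [-5.4, -4.1, 11.8]
grip_width: 0.0129
grip_force: 60.7
[0.50541116 0.0978336  0.10999135] [-5.35261833 -4.12744884 11.80058138] [-1.06363448  1.10360683 -0.0101632 ] 0.03456838600992577
```

```bash
python3 -m creep '[[0,0,0.005,0,0,0.02],[0,0,0.005,0,0,0.02],[0,0,0.005,0,0,0.02],[0,0,0.005,0,0,0.02],[0,0,0,0,0,0]]'
python3 -c "
from h import *
s=manip.get_state();print(s['position'],s['contact_force'],s['ft_torque'],s['joint_pos'][6])"
```

```text
t: 14.0
position: [0.5057, 0.0981, 0.1091]
eef_rot: [0.379, 0.925, 0.0, 0.001]
contact_force: [-3.2, -3.1, 9.5]
grip_width: 0.013
grip_force: 60.3
[0.50569422 0.09812198 0.10913693] [-3.22113307 -3.07356816  9.46236782] [-0.77777332  0.90394902 -0.14598784] -0.16053117094886374
```

Threading down well. Continuing.

```bash
python3 -m creep '[[0,0,0.005,0,0,0.02],[0,0,0.005,0,0,0.02],[0,0,0.005,0,0,0.02],[0,0,0.005,0,0,0.02],[0,0,0,0,0,0]]'
python3 -m creep '[[0,0,0.005,0,0,0.02],[0,0,0.005,0,0,0.02],[0,0,0,0,0,0]]'
python3 -c "
from h import *
s=manip.get_state();print(s['position'],s['contact_force'],s['ft_torque'],s['joint_pos'][6])"
```

```text
t: 14.42
position: [0.506, 0.0987, 0.1082]
eef_rot: [0.491, 0.871, 0.001, 0.001]
contact_force: [-2.4, -0.0, 4.9]
grip_width: 0.0132
grip_force: 59.8
t: 14.67
position: [0.5061, 0.0989, 0.1077]
eef_rot: [0.544, 0.839, 0.001, 0.001]
contact_force: [-0.6, -0.2, 4.3]
grip_width: 0.0132
grip_force: 59.7
[0.50607557 0.09889235 0.10767803] [-0.5507603  -0.24411324  4.30591481] [-0.13360358  0.20754153 -0.01533155] -0.4420794288703171
```

```bash
python3 -m creep '[[0,0,0.006,0,0,0.02],[0,0,0.006,0,0,0.02],[0,0,0.006,0,0,0.02],[0,0,0,0,0,0]]'
python3 -m creep '[[0,0,0.006,0,0,0.02],[0,0,0.006,0,0,0.02],[0,0,0,0,0,0]]'
python3 -c "
from h import *
s=manip.get_state();print(s['position'],s['contact_force'],s['ft_torque'],s['joint_pos'][6])"
```

```text
t: 15.0
position: [0.5064, 0.099, 0.1069]
eef_rot: [0.62, 0.784, 0.002, 0.001]
contact_force: [1.0, 0.4, 5.2]
grip_width: 0.013
grip_force: 59.7
t: 15.25
position: [0.5061, 0.0988, 0.1064]
eef_rot: [0.668, 0.744, 0.001, 0.001]
contact_force: [1.4, -0.3, 5.9]
grip_width: 0.0128
grip_force: 59.9
[0.50609084 0.09882011 0.10640363] [ 1.38623264 -0.32746201  5.90220645] [-0.065105   -0.0111417  -0.06616913] -0.6692228506673501
```

```bash
python3 -m creep '[[0,0,0.005,0,0,0.015],[0,0,0.005,0,0,0.015],[0,0,0,0,0,0]]'
python3 -c "
from h import *
s=manip.get_state();print(s['position'],s['contact_force'],s['ft_torque'])"
python3 -m creep '[[0,0,0.005,0,0,0.015],[0,0,0.003,0,0,0.015],[0,0,0,0,0,0]]'
python3 -c "
from h import *
s=manip.get_state();print(s['position'],s['contact_force'],s['ft_torque'])"
```

```text
t: 15.5
position: [0.5063, 0.0989, 0.1064]
eef_rot: [0.702, 0.712, 0.002, 0.001]
contact_force: [0.4, -0.1, 11.4]
grip_width: 0.0129
grip_force: 60.6
[0.50627634 0.09887376 0.1063645 ] [ 0.37618542 -0.08333675 11.42048184] [-0.14106981  0.10682667 -0.11866679]
t: 15.75
position: [0.5066, 0.099, 0.1064]
eef_rot: [0.735, 0.678, 0.002, 0.001]
contact_force: [0.8, -0.9, 14.4]
grip_width: 0.0131
grip_force: 61.2
[0.50656512 0.09900134 0.10638139] [ 0.81733697 -0.90864967 14.36717033] [-0.18935217  0.23627777 -0.00338399]
```

Seated, with z steady at 0.1064. A little more turn to be sure it's home, watching torque.

```bash
python3 -m creep '[[0,0,0,0,0,0.012],[0,0,0,0,0,0.012],[0,0,0,0,0,0]]'
python3 -c "
from h import *
s=manip.get_state();print(s['position'],s['contact_force'],s['ft_torque'])"
python3 -m creep '[[0,0,0,0,0,0.012],[0,0,0,0,0,0]]'
python3 -c "
from h import *
s=manip.get_state();print(s['position'],s['contact_force'],s['ft_torque'])"
```

```text
t: 16.0
position: [0.5066, 0.0989, 0.1064]
eef_rot: [0.759, 0.651, 0.002, 0.001]
contact_force: [1.1, -0.5, 15.0]
grip_width: 0.0132
grip_force: 61.2
[0.50659507 0.09892547 0.10637226] [ 1.06194261 -0.51398329 15.04634406] [-0.23596393  0.13698825  0.09888603]
t: 16.17
position: [0.5065, 0.0988, 0.1064]
eef_rot: [0.771, 0.637, 0.002, 0.001]
contact_force: [-0.8, -1.5, 14.9]
grip_width: 0.013
grip_force: 61.8
[0.50654982 0.09879887 0.10636377] [-0.82147584 -1.47773828 14.93423345] [-0.34874908  0.18017049  0.47873247]
```

The stop is felt (0.48 N·m). Releasing and backing off upward.

```bash
python3 -m creep '[[0,0,-0.01,0,0,-0.003],[0,0,0,0,0,0],[0,0,0,0,0,0],[0,0,0,0,0,0],[0,0,0,0,0,0],[0,0,0,0,0,0],[0,0,0,0,0,0],[0,0,0,0,0,0]]' -1
python3 -m creep '[[0,0,-0.2,0,0,0],[0,0,-0.4,0,0,0],[0,0,-0.8,0,0,0],[0,0,-0.8,0,0,0],[0,0,-0.8,0,0,0],[0,0,-0.4,0,0,0],[0,0,0,0,0,0],[0,0,0,0,0,0],[0,0,0,0,0,0]]'
python3 - <<'E'
from ov import *
s=snap('wrist','w3.png');snap('scene','s3.png');x,y=.5063,.0985
yaw=2*np.arctan2(.637,.771)
cap('w3.png','x.png',x,y,yaw,(176,90,336,290),3,.08)
cap('s3.png','y.png',x,y,yaw,(240,115,330,205),4,.08)
a,b=cv2.imread('pics/x.png'),cv2.imread('pics/y.png'); b=np.vstack([b,np.zeros((len(a)-len(b),b.shape[1],3),np.uint8)])
cv2.imwrite('pics/o4.png',np.hstack([a[:600],b[:600]]));print(a.shape,b.shape)
E
```

```text
t: 16.83
position: [0.5048, 0.098, 0.1055]
eef_rot: [0.769, 0.639, -0.0, -0.0]
contact_force: [0.4, 0.5, -0.2]
grip_width: 0.0853
grip_force: 0.0
t: 17.58
position: [0.5043, 0.0977, 0.2412]
eef_rot: [0.769, 0.639, -0.0, -0.0]
contact_force: [-0.1, 0.1, 0.1]
grip_width: 0.0854
grip_force: 0.0
(600, 480, 3) (600, 360, 3)
```

View pics/o4.png

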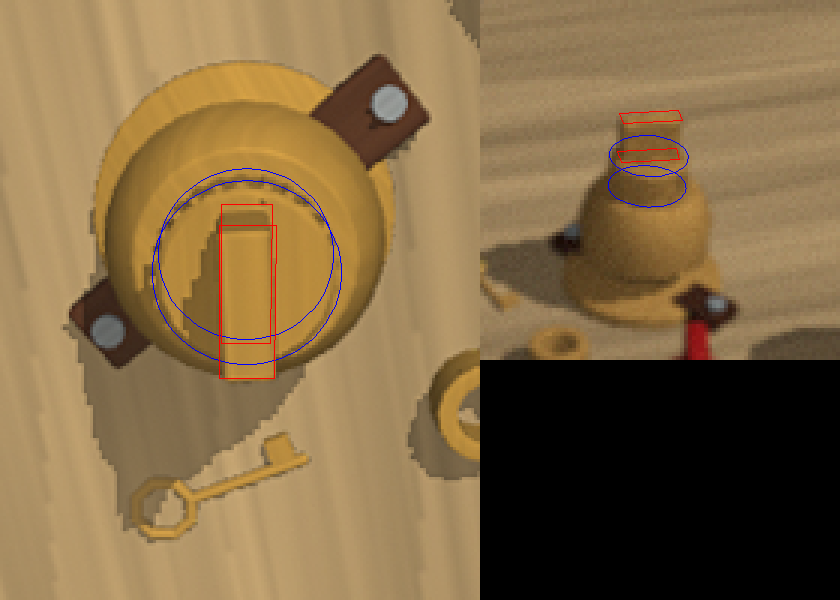

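The cap sits upright and matches the model at shoulder height in both views. The key and follower are undisturbed and the gripper is clear.

```bash
python3 -c "
from workcell import manip
print(manip.finish_job())"
```

```text
the job is handed in; nothing more can be done
None
```

The brass filler cap is screwed fully down on the font's shoulder and released, and the job is handed in. It took about 18 s, cap contact forces read no more than about 18 N, and nothing else on the shelf was touched.

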